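# Pack the drop-front carrying tray tight and shut it

## Robot

A 6-joint arm with a two-finger parallel gripper is mounted at the origin on a cart in front of the work surface, level with it; the furniture and walls round the work are solid. World frame = base frame: x ahead of the robot, y to its left, z up, the work surface at z = 0. Lengths are in mm, angles in rad, forces in N, time in s.
With the tool pointing down it reaches from about 250 to 725 mm from the base axis. Payload 9.7 kg.
Tool frame: the origin (TCP) lies on the centre line of the jaws, within the pads' length; the fingertips stand 14 mm ahead of it and the grasp point (between the pads) lies 5 mm behind it; z points along the fingers, x is the direction in which the jaws open and shut, and the axes are right-handed (so a half turn about z gives the same grasp; the last joint's range is limited). The gripper opens to 85 mm and grips with 20 to 120 N. Pads are 22 mm wide; open, the fingers measure 114 mm over their backs; the gripper's body (76 mm by 85 mm) begins 54 mm behind the grasp point. The pads swing forward as they close: fully open they stand 13 mm farther back than shut.
Start: joints at [-1.135, 0.087, 0.176, 1.66, 0, 1.571], TCP at [232.172, -498.591, 245.284] pointing down, gripper open.
Joint ranges: [-3.13, 3.13], [-0.85, 1.81], [-1.15, 1.24], [-2.2, 2.28], [-1.44, 1.52], [-3.14, 3.14]. Speed limits (rad/s): [2.22, 2.22, 2.57, 3.14, 3.14, 3.14].

## Interface

Orientations are given as [roll, pitch, yaw] about the fixed x, y, z axes, in that order (R = Rz(yaw) Ry(pitch) Rx(roll)).
In Python, from rig import r gives the robot as it stands. The module is installed in compiled form; this text tells all that it offers.
- The arm moves only by the shell command python3 -m inch 'ROWS' [OPENING]. ROWS is JSON, a list of rows, each an object of numbers: "dx", "dy", "dz": the shift along the world's x, y, z in cm; "rx", "ry", "rz": the turn, a rotation vector about the world's x, y, z in rad. In form: [{"dx": .., "dy": .., "dz": .., "rx": .., "ry": .., "rz": ..}, ...]. A call has 1 to 10 rows; each row shifts and turns the commanded pose from where the row before left it; what a row does not reach is not made up. A row lasts 1/10 s, in which the tool goes at most 50 mm and 8.59 degrees, less where a joint would pass 70% of its speed; a pose out of reach is approached as far as the arm can. A call with a gripper value outside its range is refused whole. OPENING is the finger opening in cm, from 0 to 8.54, set as the call begins (- or left out, the last holds). The fingers move at their own pace and stop on an object; the grip force is fixed at half the most. Time passes only in rows, so rows that do not move let the fingers close. It gives the time, the measured TCP pose, the force and the opening at its end, in the units of the state.
- r.get_obs(): the state, without advancing time (a new reading comes with each control period).
- r.camera(name): name is "scene" or "top" or "wrist"; returns a dict with "frame" (420x560x3 uint8, red, green, blue), "fx", "fy", "cx", "cy" (pixels), "k1" (the pictures are not rectified: a ray, as slopes to the right and down, at radius r is drawn at 1 + k1 r^2 times it, then the intrinsics apply), "origin" and "orientation" of the camera in the world. Camera axes: x right, y down, z forward; pixel columns grow to the right and rows downward; lengths in mm; the calibration is good to about 2 mm. A picture is of the moment at which its call begins. There is no depth.
- r.sign_off(): hands the job in, once; it reports no verdict.
The state is a dict: "clock": time; "joints": joint angles; "dq": joint speeds; "joint_efforts": joint torques, N m; "position": TCP position; "orientation": TCP orientation; "ft_force": force on the tool from outside, world axes, zero at the start; "ft_torque": the same for the moment, N m; "finger_gap": finger opening in mm.
Only numpy, scipy, OpenCV 4.12 (cv2) and the standard library are available. Lean on these libraries where they do the work, as an engineer would, in place of code of your own. Each camera call takes 0.05 s, during which the arm holds its last target. There are 200 camera calls.

## Task

Pack the small steel drop-front tray for carrying: move the squat round jar that is already in it into a back corner, stand the square bottle beside it, bring in the pipette-tip box crosswise in front of them (too wide to grip, but it slides in over the lowered front), and fold the drop front up until it is fully shut. All three stand upright on the tray floor; tip nothing over, and leave everything else on the bench where it is.

Things in the scene. Friction and masses are not known exactly. Their poses are not given: they have to be found in the camera images.
- tray: Open-topped sheet-steel carrying tray, fixed to the bench. Origin: underside centre; x points from the open front to the back wall, y across, z up. Inside 155 long (x -77.5 to 77.5) by 126 wide (y -63 to 63), floor 2 thick; walls 3 thick, tops 52 above the bench; carrying loops reach 15 outside the side walls, up to 37 above the bench. The front end is open while the drop front is down.
- drop_front (a joint): Angle of the tray's drop front, rad: 0 upright, shut; 1.571 flat on the bench (start). Plate 2 thick, 172 wide, 58 from hinge to bevelled free edge; hinge along y at tray x -78.5, 1 above the bench. Lying, it is flush with the tray floor, so things slide over it. Stiff hinge (0.04 N m friction, 0.12 kg): it stays where left, has no catch, and shuts only if the load is fully home.
- grip_far (a point): Top of the bent-bar grip at the +y end of the drop front (8 thick bar, a triangle in the plane across the hinge, at tray y 79, beside the tip box's path). With the front lying down its upright leg stands 45 from the hinge line, and this point is 34 above the plate; shut, the point lies 34 inward of the plate, outside the side wall. Push the leg toward the tray and up, then press the plate home.
- tray_floor (a point): Centre of the tray floor, 2 above the bench. The load fits one way only: jar and square bottle side by side along the back wall (68 + 48 of 126 across) and the tip box crosswise in front of them (68 + 82 of 155 long).
- grip_near (a point): The same point of the other grip, at tray y -79, on the robot's side.
- jar_mid (a point): White squat round screw-top jar, 68 diameter, 75 tall, about 0.16 kg, starting in the tray near its middle line, too near it to leave room for the square bottle. The point is its centre, half-way up (37.5 above its foot).
- square_bottle_mid (a point): White upright bottle with a rectangular body 64 (its x) by 48 (its y), 108 tall, edges rounded 7, and a grey screw cap 40 diameter on top, 128 tall in all, about 0.22 kg; on the bench at the left. The point is its centre, on its axis 64 above its foot. It fits beside the jar only with its 64 side along the tray's x.
- tip_box_mid (a point): Rectangular box of pipette tips with a cloudy clear cover, 82 (its x) by 118 (its y), too wide for most grippers; 78 tall with the cover, which is shut and fixed, about 0.2 kg, standing on the bench before the open front of the tray. The point is on its vertical centre line, 28 above its foot.
- round_bottle: Bystander: white round bottle, 39 diameter, 150 tall, loose, near the square bottle (their places can be swapped). Origin: foot centre.
- timer: Bystander: bench timer 64 x 64 x 19, lying loose nearest the robot. Origin: foot centre.
- tape: Bystander: roll of tape 62 diameter, 19 high, lying loose. Origin: foot centre.
- dropper_a: Bystander: dropper bottle 25 diameter, 73 tall, loose. Origin: foot centre.
- dropper_b: Bystander: dropper bottle 25 diameter, 73 tall, loose. Origin: foot centre.
- marker: Bystander: marker pen 135 long (its y), 16 thick, lying loose. Origin: underside centre.
Mind the look-alikes: they are no part of the job. What is shaped like the part that bears jar_mid but turquoise is not meant.

How it is judged (in metres and radians):
At the end, for the whole second after the job is handed in: Inside the tray, the jar and the square bottle stand side by side along the back wall and the tip box in front of them, each upright (within 0.12 rad), on the tray floor (height within 6 mm) and at rest, and the drop front is shut to within 0.06 rad (x of jar_mid in the frame of tray between 0.025 and 0.047 m and y of jar_mid in the frame of tray between -0.032 and 0.032 m and z of jar_mid in the frame of tray between 0.0335 and 0.0455 m and angle between each of jar_mid, square_bottle_mid, tip_box_mid's own z axis and vertical below 0.12 rad and x of square_bottle_mid in the frame of tray between 0.025 and 0.049 m and y of square_bottle_mid in the frame of tray between -0.042 and 0.042 m and z of square_bottle_mid in the frame of tray between 0.06 and 0.072 m and x of tip_box_mid in the frame of tray between -0.04 and -0.02 m and y of tip_box_mid in the frame of tray between -0.008 and 0.008 m and z of tip_box_mid in the frame of tray between 0.024 and 0.036 m and value of joint drop_front below 0.06 rad and linear speed of each of jar, square_bottle, tip_box below 0.02 m/s); the robot touches nothing.
It fails at once if the jar, the square bottle or the tip box is tipped over (more than 0.5 rad) (angle between any of jar_mid, square_bottle_mid, tip_box_mid's own z axis and vertical above 0.5 rad).
It fails at once if one of the other loose things on the bench (round bottle, timer, tape, droppers, marker) is moved more than 25 mm (distance of any of round_bottle, timer, tape, dropper_a, dropper_b, marker from where it was at the start of the episode above 0.025 m).
It also fails if it takes over 72 s, if anything falls off the work surface, if the arm or the gripper's body presses on something with over 40 N, if the wrist force passes 120 N, or if a joint passes its speed limit or range.

## Working session

There is one attempt and no reset: what is moved stays moved. The work goes in short steps, Python scripts to look and compute and a shell command to move; the robot and the scene stay as the last step left them, time stands still between calls to the robot, and variables do not carry over. Pictures are saved under pics/ and viewed, about 8 in all and at most 12, crops included, and the job is handed in when it is done.

```bash
mkdir -p pics; cat > h.py <<'E'
import numpy as np, cv2, pickle
from scipy.spatial.transform import Rotation as Ro
from rig import r
def snap(n,f=None):
    c=r.camera(n)
    if f: cv2.imwrite(f'pics/{f}.png',c['frame'][:,:,::-1]); pickle.dump(c,open(f'pics/{f}.pkl','wb'))
    return c
def load(f): return pickle.load(open(f'pics/{f}.pkl','rb'))
def rot(c):
    o=np.array(c['orientation'],float)
    return o if o.shape==(3,3) else Ro.from_euler('xyz',o).as_matrix()
def ray(c,u,v):
    d=np.array([(u-c['cx'])/c['fx'],(v-c['cy'])/c['fy']]); s=d.copy()
    for _ in range(20): s=d/(1+c['k1']*(s@s))
    return np.array(c['origin'],float),rot(c)@np.array([*s,1])
def onz(c,u,v,z):
    o,d=ray(c,u,v); return o+d*(z-o[2])/d[2]
def two(c1,p1,c2,p2):
    o1,d1=ray(c1,*p1);o2,d2=ray(c2,*p2)
    t=np.linalg.lstsq(np.c_[d1,-d2],o2-o1,rcond=None)[0]
    a,b=o1+t[0]*d1,o2+t[1]*d2
    return (a+b)/2,np.linalg.norm(a-b)
def proj(c,P):
    q=rot(c).T@(np.array(P,float)-c['origin']); s=q[:2]/q[2]; s=s*(1+c['k1']*(s@s))
    return s[0]*c['fx']+c['cx'],s[1]*c['fy']+c['cy']
E
python3 - <<'E'
from h import *
for n in('top','scene'):
    c=snap(n,n+'0'); print({k:v for k,v in c.items() if k!='frame'})
print(r.get_obs())
E
```

```text
{'fx': 403.5430090680551, 'fy': 403.5430090680551, 'cx': 283.130925547939, 'cy': 206.0797201981292, 'k1': -0.08795278992133293, 'origin': array([ 367.35936634,  -24.88268455, 1124.59916809]), 'orientation': array([-2.94047046e+00,  1.87116244e-03, -1.58805358e+00])}
{'fx': 471.50301538894155, 'fy': 471.50301538894155, 'cx': 284.6981773313943, 'cy': 206.30593480587663, 'k1': -0.052507786772646566, 'origin': array([ -9.17698898, 738.92377863, 985.77378907]), 'orientation': array([-2.33194194, -0.00683724, -2.51519692])}
{'clock': 0.1, 'joints': array([-1.13499301e+00,  8.73894302e-02,  1.75168761e-01,  1.65980668e+00,
       -7.04521545e-06,  1.57082776e+00]), 'dq': array([-0.000897  , -0.00109568,  0.00114778,  0.00116076, -0.0010259 ,
        0.00137597]), 'joint_efforts': array([ 6.73543054e-04, -5.21561658e+01,  4.65653372e+01,  1.59972638e-02,
        2.34424584e-05,  2.11441616e-06]), 'position': array([ 232.08684318, -498.40453786,  244.63966922]), 'orientation': array([ 3.14158557e+00,  1.23102523e-03, -1.13502444e+00]), 'ft_force': array([ 0.66129136,  0.20770049, -0.00105563]), 'ft_torque': array([-0.00196772, -0.01301831, -0.02670806]), 'finger_gap': 85.3829508045323}
```

View pics/top0.png

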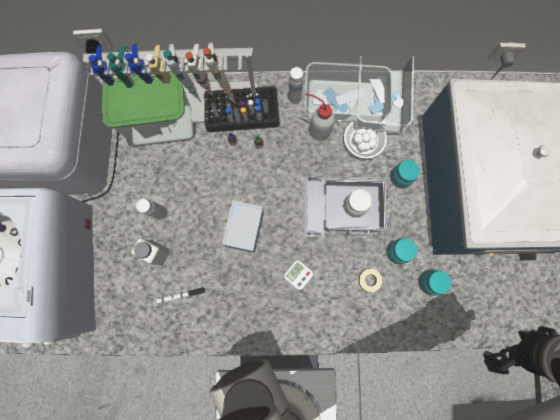

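View pics/scene0.png

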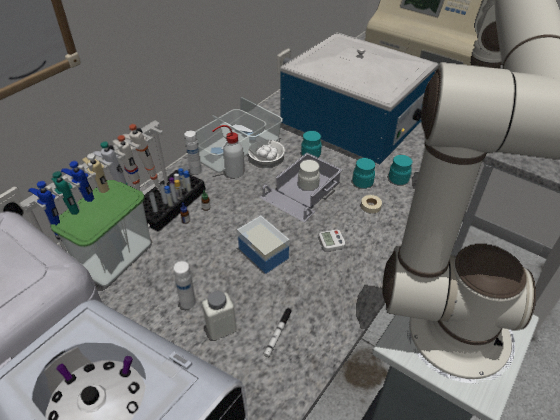

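The top view has the tray at about (347,206), with its back to the right (world -y). The front plate lies at (314,207). The white jar is at (358,202), the tip box at (243,226), the square bottle with grey cap at (150,252), the round bottle at (145,206), the timer at (298,275), the tape at (371,281) and the marker at (181,296). The jar-like candidates are the white one at (358,202) and turquoise ones at (407,172), (403,250) and (436,281). The one meant is the white one in the tray. I'll confirm that in an enlarged crop.

```bash
python3 - <<'E'
from h import *
t=load('top0');f=t['frame'][:,:,::-1]
a=cv2.resize(f[165:285,215:395],None,fx=4.4,fy=4.4,interpolation=cv2.INTER_CUBIC)
cv2.imwrite('pics/c1.png',a)
for n,(u,v,z) in dict(traycorBR=(385,231,52),trayTR=(384,180,52),jar=(358,202,77),box=(243,226,78),cap=(150,252,128),round=(145,206,150),timer=(298,275,19),tape=(371,281,19),marker=(181,296,8)).items(): print(n,onz(t,u,v,z).round())
E
```

```text
traycorBR [ 513. -300.   52.]
trayTR [ 655. -307.   52.]
jar [ 589. -226.   77.]
box [529.  80.  78.]
cap [460. 307. 128.]
round [572. 318. 150.]
timer [402. -64.  19.]
tape [ 381. -261.   19.]
marker [350. 256.   8.]
```

View pics/c1.png

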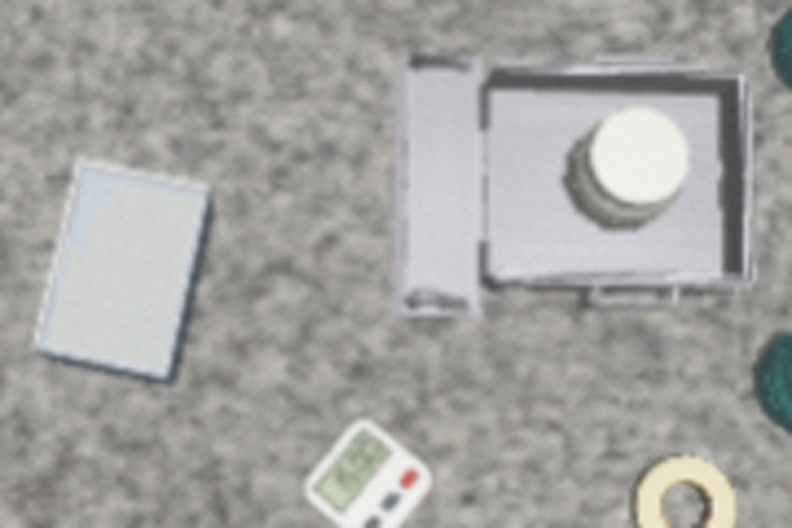

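The crop confirms a white jar in the tray, with its cap at crop (640,157). The other jars are turquoise and out of the job. Next: the tray pose from its corners, and the box and bottle outlines.

```bash
python3 - <<'E'
from h import *
t=load('top0')
cp=lambda x,y:(215+x/4.4-.4,165+y/4.4-.4)
M=[((745,75),52,(80.5,66)),((752,284),52,(80.5,-66)),((408,55),2,(-136.5,86)),((400,313),2,(-136.5,-86))]
W=np.array([onz(t,*cp(*p),z)[:2] for p,z,_ in M]);L=np.array([m[2] for m in M])
print(W.round(1))
A,B=L-L.mean(0),W-W.mean(0);H=A.T@B;U,S,V=np.linalg.svd(H);R=(U@np.diag([1,np.sign(np.linalg.det(U@V))])@V).T
tc=W.mean(0)-R@L.mean(0);print('tray',tc,'yaw',np.arctan2(R[1,0],R[0,0]),'res',(W-(L@R.T+tc)).round(1).tolist())
bx=[onz(t,*cp(*p),78)[:2].round(1) for p in((80,160),(208,184),(170,382),(38,350))];print('box',bx,np.mean(bx,0))
j=onz(t,*cp(640,157),77)[:2];print('jar',j,'in tray',R.T@(j-tc))
c=cv2.resize(t['frame'][190:275,110:230,::-1],None,fx=5,fy=5,interpolation=cv2.INTER_CUBIC)
s=load('scene0');d=cv2.resize(s['frame'][255:345,155:255,::-1],None,fx=3.5,fy=3.5,interpolation=cv2.INTER_CUBIC)
o=np.zeros((425,600+0,3),np.uint8);cv2.imwrite('pics/c2.png',c)
E
```

```text
[[ 650.  -306.1]
 [ 517.7 -301.5]
 [ 680.3  -98. ]
 [ 510.4  -87.9]]
tray [ 588.11758216 -226.34162078] yaw -1.6237528640475247 res [[0.2, 4.1], [-0.2, 1.7], [-1.0, -3.4], [1.0, -2.4]]
box [array([597., 107.]), array([580.8,  29.7]), array([462.2,  52.9]), array([482.3, 131.1])] [530.575  80.175]
jar [ 593.0953599  -231.84039289] in tray [5.22758086 5.26185939]
```

View pics/c2.png

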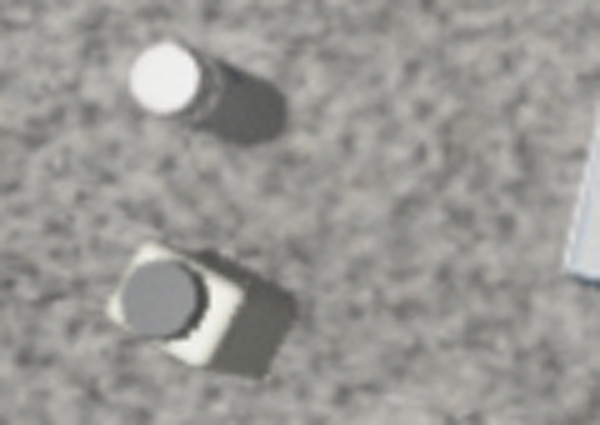

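The square bottle's long side runs at about 60° in world and the round bottle is beside it at (165,78), so they're clearly distinguishable. Now over the tray for a close look.

```bash
python3 -m inch '[{"dy":4.5,"dx":0.5,"rz":0.12},{"dy":4.5,"dx":1,"rz":0.12},{"dy":4.5,"dx":2,"rz":0.12},{"dy":4,"dx":2.5,"rz":0.12},{"dy":3.5,"dx":3,"rz":0.12},{"dy":2,"dx":4,"rz":0.12},{"dx":4,"dy":1,"rz":0.12},{"dx":4,"dy":0.6,"rz":0.12},{"dx":4,"rz":0.12},{"dx":4}]' 8.54
python3 -m inch '[{"dx":2.5,"dz":2},{"dz":2}]'
python3 - <<'E'
from h import *
c=snap('wrist','w1');o=r.get_obs();print(o['position'],o['orientation'],c['origin'],c['orientation'],c['fx'],c['k1'])
print([proj(c,p) for p in((588,-226,2),(593,-232,77))])
E
```

```text
[ 232.1103129  -498.45809992  244.73487816] [ 3.14157196e+00  1.02713531e-03 -1.13500728e+00] [ 293.00130688 -470.82450517  372.87599122] [ 2.87191127e+00 -7.99569340e-05 -1.13454357e+00] 340.69996213860657 -0.039210989321511076
[(np.float64(163.13051383250502), np.float64(-312.2359160709207)), (np.float64(147.7940002263781), np.float64(-408.7984108541927))]$[0]: bad value
$[0]: bad value
```

View pics/w1.png

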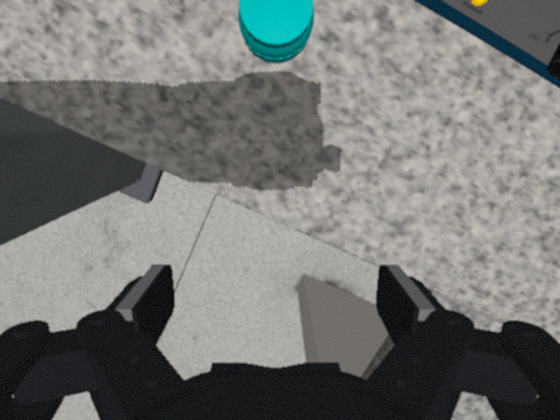

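The wrist picture was taken at the start pose, because the rows were refused: every row needs all six keys.

```bash
python3 -m inch '[{"dx":0.5,"dy":4.5,"dz":0,"rx":0,"ry":0,"rz":0.12},{"dx":1,"dy":4.5,"dz":0,"rx":0,"ry":0,"rz":0.12},{"dx":2,"dy":4.5,"dz":0,"rx":0,"ry":0,"rz":0.12},{"dx":2.5,"dy":4,"dz":0.5,"rx":0,"ry":0,"rz":0.12},{"dx":3,"dy":3.5,"dz":0.5,"rx":0,"ry":0,"rz":0.12},{"dx":4,"dy":2,"dz":0.5,"rx":0,"ry":0,"rz":0.12},{"dx":4,"dy":1,"dz":0.5,"rx":0,"ry":0,"rz":0.12},{"dx":4,"dy":0,"dz":0.5,"rx":0,"ry":0,"rz":0.12},{"dx":4,"dy":0,"dz":0.5,"rx":0,"ry":0,"rz":0.12},{"dx":4,"dy":0,"dz":0,"rx":0,"ry":0,"rz":0}]' 8.54
python3 -m inch '[{"dx":3.5,"dy":0,"dz":0,"rx":0,"ry":0,"rz":0},{"dx":3.5,"dy":0,"dz":0,"rx":0,"ry":0,"rz":0},{"dx":0,"dy":0,"dz":0,"rx":0,"ry":0,"rz":0}]'
python3 - <<'E'
from h import *
c=snap('wrist','w2');o=r.get_obs();print(o['clock'],o['position'],o['orientation'],c['origin'],c['orientation'])
print([np.round(proj(c,p)) for p in((588,-226,2),(593,-232,77),(592,-305,52))])
E
```

```text
clock: 1.15
position: [523.9, -258.1, 275.8]
orientation: [3.141, -0.001, -0.05]
ft_force: [0.0, -0.6, 0.1]
finger_gap: 85.3
clock: 1.45
position: [595.3, -258.1, 271.3]
orientation: [-3.14, 0.004, -0.053]
ft_force: [0.3, 0.1, -0.8]
finger_gap: 85.6
1.5 [ 593.57121973 -258.23616412  272.50090621] [-3.1402376   0.00356296 -0.05366409] [ 599.34035096 -191.8688826   399.66675   ] [ 2.87309752  0.00410049 -0.05273163]
[array([268., 150.]), array([272., 163.]), array([275., 228.])]
```

View pics/w2.png

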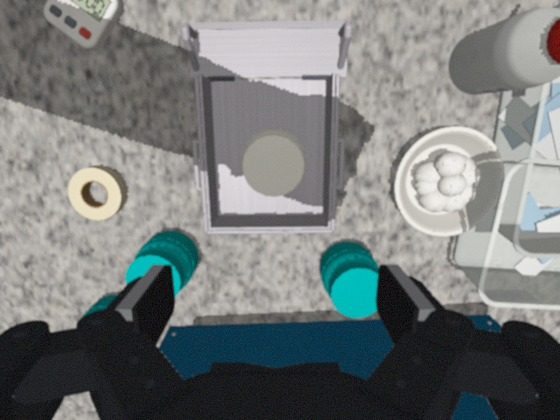

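Clear view of the tray: jar top at (273,163), back wall outer corners about (207,233) and (334,231), plate free-edge corners about (193,23) and (346,20).

```bash
python3 - <<'E'
from h import *
c=load('w2');t=load('top0')
M=[((206.5,233.5),52,(80.5,-66)),((335,231.5),52,(80.5,66)),((192,24),2,(-136.5,-86)),((349,20.5),2,(-136.5,86))]
W=np.array([onz(c,*p,z)[:2] for p,z,_ in M]);L=np.array([m[2] for m in M])
A,B=L-L.mean(0),W-W.mean(0);U,S,V=np.linalg.svd(A.T@B);R=(U@V).T
tc=W.mean(0)-R@L.mean(0);print(W.round(1).tolist(),'tray',tc,'yaw',np.arctan2(R[1,0],R[0,0]),'res',(W-(L@R.T+tc)).round(1).tolist())
g=cv2.cvtColor(c['frame'],cv2.COLOR_RGB2GRAY)
print(g[100,185:235].tolist());print(g[100,320:355].tolist());print(g[5:35,270].tolist());print(g[205:245,270].tolist())
# jar: two views
cp=lambda x,y:(215+x/4.4-.4,165+y/4.4-.4)
print('jar2',two(t,cp(640,157),c,(273,163)), onz(c,273,163,77))
E
```

```text
[[517.8, -307.5], [656.3, -312.3], [514.7, -89.0], [681.6, -94.6]] tray [ 591.3216309  -228.82423533] yaw -1.6159798340083102 res [[-3.9, -1.2], [2.7, -0.1], [3.1, -0.4], [-1.8, 1.7]]
[107, 105, 105, 104, 98, 97, 97, 98, 98, 95, 101, 111, 120, 117, 107, 107, 115, 107, 84, 73, 69, 76, 73, 71, 75, 77, 88, 108, 122, 125, 124, 123, 126, 125, 123, 123, 128, 128, 124, 124, 124, 124, 127, 123, 126, 122, 125, 126, 128, 123]
[124, 126, 121, 126, 117, 96, 77, 72, 72, 76, 67, 83, 109, 118, 110, 109, 114, 118, 116, 123, 141, 153, 160, 168, 171, 166, 150, 139, 139, 145, 153, 157, 158, 159, 157]
[183, 185, 183, 185, 184, 183, 182, 182, 181, 182, 180, 178, 178, 174, 170, 172, 177, 186, 190, 190, 190, 189, 188, 197, 205, 209, 206, 205, 207, 205]
[209, 207, 210, 210, 208, 209, 205, 181, 142, 110, 96, 87, 82, 85, 87, 88, 89, 86, 86, 85, 90, 125, 176, 193, 180, 174, 189, 194, 182, 177, 179, 181, 180, 182, 180, 177, 178, 179, 182, 187]
jar2 (array([ 594.02142734, -232.79712182,   72.59218899]), np.float64(0.17686163778147426)) [ 594.06720227 -232.329564     77.        ]
```

```bash
python3 -m inch '[{"dx":0,"dy":2.5,"dz":-4,"rx":0,"ry":0,"rz":0.01},{"dx":0,"dy":0,"dz":-4,"rx":0,"ry":0,"rz":0},{"dx":0,"dy":0,"dz":-4,"rx":0,"ry":0,"rz":0},{"dx":0,"dy":0,"dz":-3,"rx":0,"ry":0,"rz":0},{"dx":0,"dy":0,"dz":-2.5,"rx":0,"ry":0,"rz":0},{"dx":0,"dy":0,"dz":-2,"rx":0,"ry":0,"rz":0},{"dx":0,"dy":0,"dz":-1,"rx":0,"ry":0,"rz":0},{"dx":0,"dy":0,"dz":0,"rx":0,"ry":0,"rz":0}]'
python3 -m inch '[{"dx":0,"dy":0,"dz":0,"rx":0,"ry":0,"rz":0},{"dx":0,"dy":0,"dz":0,"rx":0,"ry":0,"rz":0},{"dx":0,"dy":0,"dz":0,"rx":0,"ry":0,"rz":0},{"dx":0,"dy":0,"dz":0,"rx":0,"ry":0,"rz":0},{"dx":0,"dy":0,"dz":0,"rx":0,"ry":0,"rz":0},{"dx":0,"dy":0,"dz":0.5,"rx":0,"ry":0,"rz":0},{"dx":0,"dy":0,"dz":0.5,"rx":0,"ry":0,"rz":0}]' 6
```

```text
clock: 2.3
position: [591.0, -233.5, 69.6]
orientation: [-3.141, 0.002, -0.045]
ft_force: [0.8, 0.1, 0.2]
finger_gap: 85.2
clock: 3.0
position: [591.9, -233.5, 80.4]
orientation: [-3.141, 0.001, -0.045]
ft_force: [1.1, 0.6, 0.8]
finger_gap: 59.7
```

```bash
python3 - <<'E'
from h import *
c=load('w2');print(onz(c,243,163,77),onz(c,304,163,77))
a=snap('wrist','w3')['frame'][200:,:,::-1];b=snap('scene','s3')['frame'][130:240,230:360,::-1]
cv2.imwrite('pics/c3.png',np.vstack([cv2.resize(b,(560,474-120))[:354],a]))
E
```

```text
[ 565.71718388 -230.83196179   77.        ] [ 623.33954715 -233.84615769   77.        ]
```

View pics/c3.png

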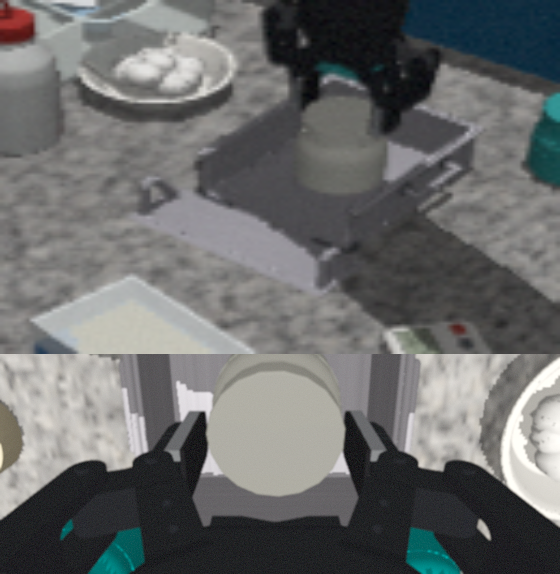

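The jar sits between the fingers, but its cap is only about 58 wide, narrower than the 60 commanded. I'll lower a bit and close further.

```bash
python3 -m inch '[{"dx":0.1,"dy":0,"dz":-1.2,"rx":0,"ry":0,"rz":0}]'
python3 -m inch '[{"dx":0,"dy":0,"dz":0,"rx":0,"ry":0,"rz":0},{"dx":0,"dy":0,"dz":0,"rx":0,"ry":0,"rz":0},{"dx":0,"dy":0,"dz":0,"rx":0,"ry":0,"rz":0},{"dx":0,"dy":0,"dz":0,"rx":0,"ry":0,"rz":0},{"dx":0,"dy":0,"dz":0.4,"rx":0,"ry":0,"rz":0},{"dx":0,"dy":0,"dz":0.4,"rx":0,"ry":0,"rz":0}]' 5
```

```text
clock: 3.2
position: [594.0, -234.0, 69.8]
orientation: [3.141, -0.003, -0.045]
ft_force: [-1.6, 0.7, 1.4]
finger_gap: 60.0
clock: 3.8
position: [592.7, -233.3, 75.9]
orientation: [-3.141, 0.001, -0.045]
ft_force: [0.5, 0.0, -2.0]
finger_gap: 57.7
```

```bash
python3 -m inch '[{"dx":0.5,"dy":-1,"dz":0,"rx":0,"ry":0,"rz":0},{"dx":0.6,"dy":-1,"dz":0,"rx":0,"ry":0,"rz":0},{"dx":0.6,"dy":-1,"dz":0,"rx":0,"ry":0,"rz":0},{"dx":0.4,"dy":-0.7,"dz":0,"rx":0,"ry":0,"rz":0},{"dx":0,"dy":0,"dz":0,"rx":0,"ry":0,"rz":0},{"dx":0,"dy":0,"dz":0,"rx":0,"ry":0,"rz":0},{"dx":0,"dy":0,"dz":-0.4,"rx":0,"ry":0,"rz":0},{"dx":0,"dy":0,"dz":-0.4,"rx":0,"ry":0,"rz":0},{"dx":0,"dy":0,"dz":0,"rx":0,"ry":0,"rz":0}]'
python3 -m inch '[{"dx":0,"dy":0,"dz":0,"rx":0,"ry":0,"rz":0},{"dx":0,"dy":0,"dz":0,"rx":0,"ry":0,"rz":0},{"dx":0,"dy":0,"dz":0,"rx":0,"ry":0,"rz":0}]' 8.54
```

```text
clock: 4.7
position: [614.8, -269.8, 68.0]
orientation: [-3.139, -0.0, -0.044]
ft_force: [1.8, 6.0, -0.0]
finger_gap: 57.8
clock: 5.0
position: [614.2, -271.1, 68.2]
orientation: [3.141, 0.0, -0.045]
ft_force: [0.8, -0.6, 0.8]
finger_gap: 85.3
```

```bash
python3 - <<'E'
from h import *
t=load('top0');s=load('scene0')
q=lambda x,y:(110+x/5-.4,190+y/5-.4)
print(two(t,q(160,299),s,(217,299)),onz(t,*q(160,299),128))
P=np.array([onz(t,*q(*p),108)[:2] for p in((150,243),(243,295),(203,365),(108,310))]);print(P.round(1),P.mean(0))
e=P[1]-P[0];f=P[2]-P[3];g=P[2]-P[1];print(np.linalg.norm(e),np.linalg.norm(f),np.linalg.norm(g),[np.degrees(np.arctan2(-v[1],-v[0])) for v in(e,f)],np.degrees(np.arctan2(-g[1],-g[0])))
E
python3 -m inch '[{"dx":0,"dy":0,"dz":4,"rx":0,"ry":0,"rz":0},{"dx":0,"dy":0,"dz":4.5,"rx":0,"ry":0,"rz":0},{"dx":0,"dy":0,"dz":4.5,"rx":0,"ry":0,"rz":0},{"dx":0,"dy":3,"dz":4.5,"rx":0,"ry":0,"rz":0},{"dx":0,"dy":4,"dz":2,"rx":0,"ry":0,"rz":0},{"dx":-1,"dy":4.8,"dz":0,"rx":0,"ry":0,"rz":-0.05},{"dx":-1,"dy":4.8,"dz":0,"rx":0,"ry":0,"rz":-0.05},{"dx":-1,"dy":4.8,"dz":0,"rx":0,"ry":0,"rz":-0.05},{"dx":-1,"dy":4.8,"dz":0,"rx":0,"ry":0,"rz":-0.05},{"dx":-1,"dy":4.8,"dz":0,"rx":0,"ry":0,"rz":-0.05}]'
```

```text
(array([465.55953073, 329.98114103, 122.33736982]), np.float64(3.133708839378841)) [466.37049381 328.83175474 128.        ]
[[497.1 342.5]
 [469.9 292.9]
 [434.7 312.2]
 [463.  362.8]] [466.18665623 327.60893893]
56.606937038278566 58.056497380513896 40.1718013030414 [np.float64(61.25608815004783), np.float64(60.766758460721974)] -28.643807706954014
clock: 6.0
position: [563.6, 38.6, 260.2]
orientation: [-3.141, -0.001, -0.298]
ft_force: [0.3, 0.9, 0.5]
finger_gap: 85.5
```

```bash
python3 -m inch '[{"dx":-1.6,"dy":4.5,"dz":0,"rx":0,"ry":0,"rz":-0.04},{"dx":-1.6,"dy":4.5,"dz":0,"rx":0,"ry":0,"rz":-0.04},{"dx":-1.6,"dy":4.5,"dz":0,"rx":0,"ry":0,"rz":-0.04},{"dx":-1.6,"dy":4.5,"dz":0,"rx":0,"ry":0,"rz":-0.04},{"dx":-1.6,"dy":4.5,"dz":0,"rx":0,"ry":0,"rz":-0.04},{"dx":-1.6,"dy":4.5,"dz":0,"rx":0,"ry":0,"rz":0},{"dx":0,"dy":1.5,"dz":0,"rx":0,"ry":0,"rz":0},{"dx":0,"dy":0,"dz":0,"rx":0,"ry":0,"rz":0}]'
python3 - <<'E'
from h import *
c=snap('wrist','w4');o=r.get_obs();print(o['position'],o['orientation'],[np.round(proj(c,(466,329,z))) for z in(0,108,128)])
E
```

```text
clock: 6.8
position: [467.8, 323.9, 259.5]
orientation: [3.141, 0.0, -0.492]
ft_force: [-0.1, -0.8, -0.4]
finger_gap: 85.3
[468.23119795 322.51263986 259.63816781] [ 3.14101967e+00 -1.68423167e-04 -4.93411879e-01] [array([271., 175.]), array([270., 195.]), array([269., 201.])]
```

View pics/w4.png

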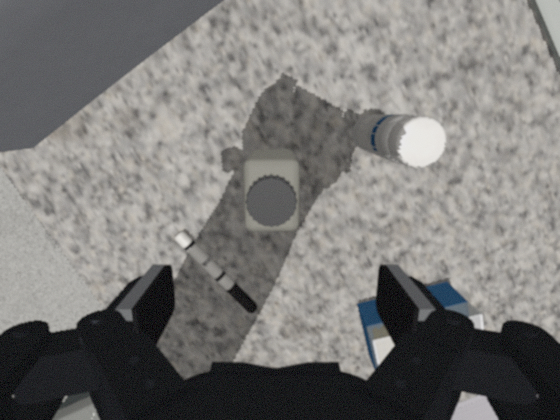

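The bottle is square to the jaws, with its cap at (271,201) as predicted. Descending and gripping.

```bash
python3 -m inch '[{"dx":-0.2,"dy":0.6,"dz":-3,"rx":0,"ry":0,"rz":-0.01},{"dx":0,"dy":0,"dz":-4,"rx":0,"ry":0,"rz":0},{"dx":0,"dy":0,"dz":-4,"rx":0,"ry":0,"rz":0},{"dx":0,"dy":0,"dz":-3,"rx":0,"ry":0,"rz":0},{"dx":0,"dy":0,"dz":-2,"rx":0,"ry":0,"rz":0},{"dx":0,"dy":0,"dz":-1,"rx":0,"ry":0,"rz":0},{"dx":0,"dy":0,"dz":0,"rx":0,"ry":0,"rz":0}]'
python3 -m inch '[{"dx":0,"dy":0,"dz":0,"rx":0,"ry":0,"rz":0},{"dx":0,"dy":0,"dz":0,"rx":0,"ry":0,"rz":0},{"dx":0,"dy":0,"dz":0,"rx":0,"ry":0,"rz":0},{"dx":0,"dy":0,"dz":0,"rx":0,"ry":0,"rz":0},{"dx":0,"dy":0,"dz":0,"rx":0,"ry":0,"rz":0},{"dx":0,"dy":0,"dz":0,"rx":0,"ry":0,"rz":0},{"dx":0,"dy":0,"dz":0,"rx":0,"ry":0,"rz":0},{"dx":0,"dy":0,"dz":0.5,"rx":0,"ry":0,"rz":0},{"dx":0,"dy":0,"dz":1,"rx":0,"ry":0,"rz":0}]' 3
```

```text
clock: 7.55
position: [466.3, 326.7, 89.0]
orientation: [3.14, 0.001, -0.507]
ft_force: [0.0, 0.1, 1.0]
finger_gap: 85.9
clock: 8.45
position: [465.7, 327.9, 104.7]
orientation: [3.14, 0.001, -0.505]
ft_force: [-0.9, -0.2, -3.1]
finger_gap: 47.3
```

```bash
python3 -m inch '[{"dx":0,"dy":0,"dz":3,"rx":0,"ry":0,"rz":0},{"dx":0,"dy":-1,"dz":4,"rx":0,"ry":0,"rz":0},{"dx":0.5,"dy":-3,"dz":4,"rx":0,"ry":0,"rz":0.05},{"dx":0.7,"dy":-4.5,"dz":0,"rx":0,"ry":0,"rz":0.05},{"dx":0.7,"dy":-4.5,"dz":0,"rx":0,"ry":0,"rz":0.05},{"dx":0.7,"dy":-4.5,"dz":0,"rx":0,"ry":0,"rz":0.05},{"dx":0.7,"dy":-4.5,"dz":0,"rx":0,"ry":0,"rz":0.05},{"dx":0.7,"dy":-4.5,"dz":0,"rx":0,"ry":0,"rz":0.05},{"dx":0.7,"dy":-4.5,"dz":0,"rx":0,"ry":0,"rz":0.05},{"dx":0.7,"dy":-4.5,"dz":0,"rx":0,"ry":0,"rz":0.05}]'
python3 - <<'E'
from h import *
from scipy.ndimage import gaussian_filter1d
c=load('w2')
for u,v,z in((202.8,100,52),(331,100,52),(211.5,100,2),(325,100,2),(270,213,2),(270,226,52)): print(u,v,onz(c,u,v,z).round(1))
t=snap('top','t5')
def cen(lo,hi,x0,x1,y0,y1):
    h=cv2.cvtColor(t['frame'],cv2.COLOR_RGB2HSV)[y0:y1,x0:x1]
    n,l,s,k=cv2.connectedComponentsWithStats(cv2.inRange(h,lo,hi)); i=1+s[1:,4].argmax(); return k[i]+[x0,y0],s[i]
u,s=cen((0,0,200),(180,40,255),310,390,175,240);print(u,s,onz(t,*u,77))
E
```

```text
clock: 9.45
position: [520.0, -28.5, 215.5]
orientation: [-3.141, -0.001, -0.103]
ft_force: [0.4, 1.3, -1.9]
finger_gap: 47.3
202.8 100 [ 528.5 -170.3   52. ]
331 100 [ 653.4 -177.    52. ]
211.5 100 [ 528.1 -167.8    2. ]
325 100 [ 654.5 -174.6    2. ]
270 213 [ 585.9 -301.9    2. ]
270 226 [ 586.8 -302.5   52. ]
[317.3423913 198.2173913] [  0   0  16  50 736] [ 600.6904226  -118.01081463   77.        ]
```

```bash
python3 -m inch '[{"dx":0.5,"dy":-4.4,"dz":0,"rx":0,"ry":0,"rz":0.03},{"dx":0.5,"dy":-4.4,"dz":0,"rx":0,"ry":0,"rz":0.03},{"dx":0.6,"dy":-4.4,"dz":0,"rx":0,"ry":0,"rz":0},{"dx":0.6,"dy":-4.4,"dz":0,"rx":0,"ry":0,"rz":0},{"dx":0.6,"dy":-3.5,"dz":0,"rx":0,"ry":0,"rz":0},{"dx":0.45,"dy":-2.3,"dz":0,"rx":0,"ry":0,"rz":0},{"dx":0,"dy":-0.4,"dz":0,"rx":0,"ry":0,"rz":0},{"dx":0,"dy":0,"dz":0,"rx":0,"ry":0,"rz":0},{"dx":0,"dy":0,"dz":0,"rx":0,"ry":0,"rz":0}]'
```

```text
clock: 10.4
position: [552.6, -263.9, 215.0]
orientation: [-3.141, -0.0, -0.044]
ft_force: [-0.6, 0.1, -2.0]
finger_gap: 47.1
```

```bash
python3 - <<'E'
from h import *
c=snap('wrist','w5');print([np.round(proj(c,p)) for p in((614.5,-270.5,77),(614.5-29,-270.5,77),(614.5+29,-270.5,77))])
E
```

```text
[array([352., 208.]), array([316., 210.]), array([387., 207.])]
```

View pics/w5.png

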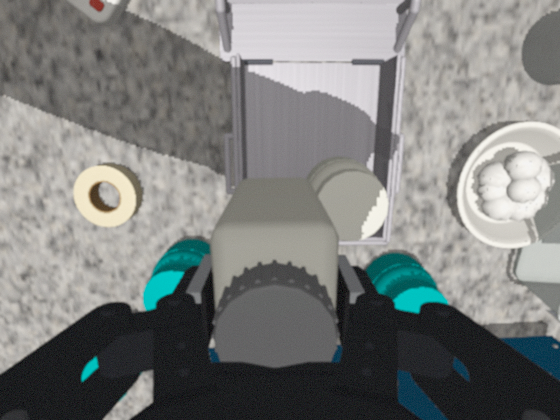

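The jar cap spans columns 315–388, matching the prediction (316–387), so the jar stands in its corner. Lowering the bottle.

```bash
python3 -m inch '[{"dx":0,"dy":-0.3,"dz":-2,"rx":0,"ry":0,"rz":0},{"dx":0,"dy":0,"dz":-2.5,"rx":0,"ry":0,"rz":0},{"dx":0,"dy":0,"dz":-2,"rx":0,"ry":0,"rz":0},{"dx":0,"dy":0,"dz":-1,"rx":0,"ry":0,"rz":0},{"dx":0,"dy":0,"dz":0,"rx":0,"ry":0,"rz":0}]'
python3 -m inch '[{"dx":0,"dy":0,"dz":-1,"rx":0,"ry":0,"rz":0},{"dx":0,"dy":0,"dz":-1,"rx":0,"ry":0,"rz":0},{"dx":0,"dy":0,"dz":-1,"rx":0,"ry":0,"rz":0},{"dx":0,"dy":0,"dz":-0.8,"rx":0,"ry":0,"rz":0},{"dx":0,"dy":0,"dz":-0.6,"rx":0,"ry":0,"rz":0},{"dx":0,"dy":0,"dz":0,"rx":0,"ry":0,"rz":0}]'
```

```text
clock: 10.95
position: [552.1, -266.6, 138.7]
orientation: [-3.141, 0.002, -0.044]
ft_force: [0.4, 0.0, -1.8]
finger_gap: 47.3
clock: 11.55
position: [552.2, -267.5, 94.5]
orientation: [-3.141, 0.001, -0.045]
ft_force: [-0.1, -0.1, -0.7]
finger_gap: 47.1
```

```bash
python3 -m inch '[{"dx":0,"dy":0,"dz":-0.3,"rx":0,"ry":0,"rz":0},{"dx":0,"dy":0,"dz":0,"rx":0,"ry":0,"rz":0}]'
```

```text
clock: 11.75
position: [552.8, -267.9, 93.6]
orientation: [3.141, -0.001, -0.045]
ft_force: [-1.2, -0.3, 2.3]
finger_gap: 47.2
```

```bash
python3 -m inch '[{"dx":0,"dy":0,"dz":0,"rx":0,"ry":0,"rz":0},{"dx":0,"dy":0,"dz":0,"rx":0,"ry":0,"rz":0},{"dx":0,"dy":0,"dz":0,"rx":0,"ry":0,"rz":0},{"dx":0,"dy":0,"dz":2,"rx":0,"ry":0,"rz":0},{"dx":0,"dy":0,"dz":4,"rx":0,"ry":0,"rz":0},{"dx":0,"dy":0,"dz":4,"rx":0,"ry":0,"rz":0},{"dx":-0.5,"dy":4,"dz":3,"rx":0,"ry":0,"rz":0},{"dx":-1,"dy":4.5,"dz":0,"rx":0,"ry":0,"rz":0},{"dx":-1,"dy":4.5,"dz":0,"rx":0,"ry":0,"rz":0},{"dx":-1,"dy":4.5,"dz":0,"rx":0,"ry":0,"rz":0}]' 6.8
python3 - <<'E'
from h import *
print(r.get_obs()['joints'])
t=snap('top','t6');h=cv2.cvtColor(t['frame'],cv2.COLOR_RGB2HSV)
print(h[226,243],h[210,240],h[245,240])
# tray patch & box
a=cv2.resize(t['frame'][165:285,215:395,::-1],None,fx=4.4,fy=4.4,interpolation=cv2.INTER_CUBIC);cv2.imwrite('pics/c6.png',a)
E
```

```text
clock: 12.75
position: [517.2, -91.5, 222.8]
orientation: [3.142, -0.001, -0.046]
ft_force: [0.6, 0.7, 0.6]
finger_gap: 68.3
[-1.75166567e-01  1.92846593e-02  6.17360935e-02  1.61237786e+00
  9.70297570e-05  1.44124010e+00]
[100   8 198] [105  10 200] [ 25   8 201]
```

View pics/c6.png

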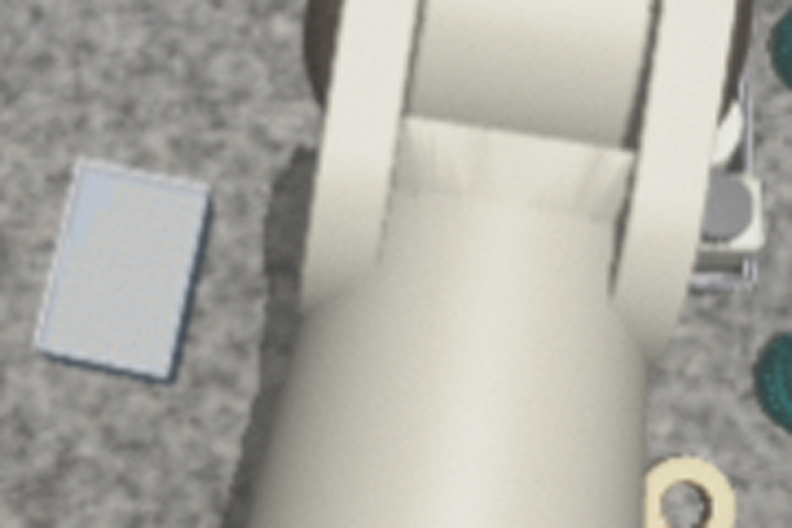

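The bottle stands upright beside the jar in the tray: cap at crop (728,208), jar cap behind it at (735,135). Next, the tip box: I'll push it sideways (+x) with two spread fingers so it squares up.

```bash
python3 -m inch '[{"dx":-1,"dy":2,"dz":0,"rx":0,"ry":0,"rz":0.145},{"dx":-1,"dy":2,"dz":0,"rx":0,"ry":0,"rz":0.145},{"dx":-1,"dy":2,"dz":0,"rx":0,"ry":0,"rz":0.145},{"dx":-1,"dy":2,"dz":0,"rx":0,"ry":0,"rz":0.145},{"dx":-1,"dy":2,"dz":0,"rx":0,"ry":0,"rz":0.145},{"dx":-1,"dy":2,"dz":0,"rx":0,"ry":0,"rz":0.145},{"dx":-1,"dy":2,"dz":0,"rx":0,"ry":0,"rz":0.145},{"dx":-1.2,"dy":2,"dz":0,"rx":0,"ry":0,"rz":0.145},{"dx":0,"dy":2,"dz":0,"rx":0,"ry":0,"rz":0.145},{"dx":0,"dy":0.3,"dz":0,"rx":0,"ry":0,"rz":0.145}]' 4
python3 -m inch '[{"dx":0,"dy":0,"dz":-3,"rx":0,"ry":0,"rz":0.126},{"dx":0,"dy":0,"dz":-4,"rx":0,"ry":0,"rz":0},{"dx":0,"dy":0,"dz":-4,"rx":0,"ry":0,"rz":0},{"dx":0,"dy":0,"dz":-4,"rx":0,"ry":0,"rz":0},{"dx":0,"dy":0,"dz":-2,"rx":0,"ry":0,"rz":0},{"dx":0,"dy":0,"dz":-1,"rx":0,"ry":0,"rz":0},{"dx":0,"dy":0,"dz":0,"rx":0,"ry":0,"rz":0}]'
```

```text
clock: 13.8
position: [435.4, 91.7, 222.8]
orientation: [3.141, -0.001, 1.413]
ft_force: [-0.2, -0.7, 0.5]
finger_gap: 39.8
clock: 14.5
position: [435.2, 90.0, 41.8]
orientation: [-3.14, 0.0, 1.531]
ft_force: [0.4, 0.6, 0.9]
finger_gap: 39.9
```

```bash
python3 -m inch '[{"dx":1.2,"dy":0,"dz":0,"rx":0,"ry":0,"rz":0},{"dx":1,"dy":0,"dz":0,"rx":0,"ry":0,"rz":0},{"dx":0.8,"dy":0,"dz":0,"rx":0,"ry":0,"rz":0},{"dx":0.8,"dy":0,"dz":0,"rx":0,"ry":0,"rz":0},{"dx":0.8,"dy":0,"dz":0,"rx":0,"ry":0,"rz":0},{"dx":0.8,"dy":0,"dz":0,"rx":0,"ry":0,"rz":0},{"dx":0.8,"dy":0,"dz":0,"rx":0,"ry":0,"rz":0},{"dx":0.8,"dy":-0.1,"dz":0,"rx":0,"ry":0,"rz":0},{"dx":0.8,"dy":-0.1,"dz":0,"rx":0,"ry":0,"rz":0},{"dx":0,"dy":0,"dz":0,"rx":0,"ry":0,"rz":0}]'
python3 - <<'E'
from h import *
t=snap('top','t7')
E
```

```text
clock: 15.5
position: [514.7, 88.0, 42.5]
orientation: [3.141, -0.0, 1.531]
ft_force: [-1.2, 0.2, 0.3]
finger_gap: 40.1
```

```bash
python3 -m inch '[{"dx":0.6,"dy":0,"dz":0,"rx":0,"ry":0,"rz":0},{"dx":0.5,"dy":0,"dz":0,"rx":0,"ry":0,"rz":0},{"dx":0.4,"dy":0,"dz":0,"rx":0,"ry":0,"rz":0},{"dx":0,"dy":0,"dz":0,"rx":0,"ry":0,"rz":0}]'
python3 -m inch '[{"dx":-1,"dy":0,"dz":0,"rx":0,"ry":0,"rz":0},{"dx":-2,"dy":0,"dz":0,"rx":0,"ry":0,"rz":0},{"dx":-2,"dy":0,"dz":3,"rx":0,"ry":0,"rz":0},{"dx":-1,"dy":0,"dz":4,"rx":0,"ry":0,"rz":0},{"dx":-1,"dy":3,"dz":4,"rx":0,"ry":0,"rz":-0.14},{"dx":-1,"dy":3,"dz":4,"rx":0,"ry":0,"rz":-0.14},{"dx":-1,"dy":4,"dz":2,"rx":0,"ry":0,"rz":-0.14},{"dx":0,"dy":4,"dz":0,"rx":0,"ry":0,"rz":-0.14}]'
python3 - <<'E'
from h import *
for f in('top0','now'):
    t=load(f) if f!='now' else snap('top','t8')
    b=cv2.GaussianBlur(t['frame'],(3,3),0);h=cv2.cvtColor(b,cv2.COLOR_RGB2HSV)
    m=cv2.inRange(h,(85,5,150),(125,60,240))
    m[:, :200]=0;m[:,300:]=0;m[:150]=0;m[290:]=0
    m=cv2.morphologyEx(m,cv2.MORPH_CLOSE,np.ones((7,7)));m=cv2.morphologyEx(m,cv2.MORPH_OPEN,np.ones((7,7)))
    cs=cv2.findContours(m,0,2)[0]
    for k in sorted(cs,key=cv2.contourArea)[-2:]:
        R=cv2.boxPoints(cv2.minAreaRect(k));print(f,cv2.contourArea(k),R.round(1).tolist())
        P=np.array([onz(t,*p,78)[:2] for p in R]);print(P.round(1).tolist(),P.mean(0))
E
```

```text
clock: 15.95
position: [529.2, 88.1, 42.6]
orientation: [3.141, -0.0, 1.531]
ft_force: [-0.3, 0.3, 0.6]
finger_gap: 40.2
clock: 16.75
position: [438.9, 227.2, 214.6]
orientation: [3.139, -0.005, 0.969]
ft_force: [1.3, 0.9, 0.0]
finger_gap: 39.9
top0 1250.0 [[222.8000030517578, 244.3000030517578], [232.39999389648438, 201.10000610351562], [262.20001220703125, 207.6999969482422], [252.60000610351562, 250.89999389648438]]
[[481.9, 132.2], [596.6, 107.9], [577.3, 28.9], [463.5, 54.6]] [529.86552007  80.91398894]
now 154.0 [[241.0, 210.0], [255.0, 210.0], [255.0, 221.0], [241.0, 221.0]]
[[572.1, 85.0], [571.5, 47.9], [542.0, 48.0], [542.6, 84.9]] [557.06850496  66.45419692]
now 154.5 [[227.0, 179.0], [236.0, 179.0], [236.0, 201.0], [227.0, 201.0]]
[[657.7, 123.1], [657.3, 98.8], [596.7, 98.4], [597.2, 122.4]] [627.22195591 110.66537258]
```

```bash
python3 -m inch '[{"dx":2,"dy":0,"dz":0,"rx":0,"ry":0,"rz":-0.145},{"dx":2,"dy":0,"dz":0,"rx":0,"ry":0,"rz":-0.145},{"dx":2,"dy":0,"dz":0,"rx":0,"ry":0,"rz":-0.145},{"dx":2,"dy":-1,"dz":0,"rx":0,"ry":0,"rz":-0.145},{"dx":2,"dy":-1,"dz":0,"rx":0,"ry":0,"rz":-0.145},{"dx":2,"dy":-1,"dz":0,"rx":0,"ry":0,"rz":-0.145},{"dx":2,"dy":-1,"dz":0,"rx":0,"ry":0,"rz":-0.144},{"dx":2,"dy":-0.2,"dz":0,"rx":0,"ry":0,"rz":0},{"dx":0,"dy":0,"dz":0,"rx":0,"ry":0,"rz":0},{"dx":0,"dy":0,"dz":0,"rx":0,"ry":0,"rz":0}]' 8.54
python3 - <<'E'
from h import *
t=snap('top','t9');w=snap('wrist','w9')
print(r.get_obs()['position'],[np.round(proj(w,p)) for p in((600,85,78),(600,128,78),(541,128,78),(660,128,78))])
a=cv2.resize(t['frame'][160:280,200:330,::-1],(520,480),interpolation=cv2.INTER_CUBIC)
cv2.imwrite('pics/c9.png',np.hstack([cv2.resize(w['frame'][:,:,::-1],(280*2-170,300)),np.zeros((300,1,3),np.uint8)]) if 0 else np.vstack([a[:300],cv2.resize(w['frame'][:300,:,::-1],(520,279))]))
E
```

```text
clock: 17.8
position: [598.8, 183.6, 210.1]
orientation: [3.141, 0.001, -0.039]
ft_force: [0.1, 0.0, -0.2]
finger_gap: 85.3
[598.55130954 183.94880751 210.62372631] [array([281., 315.]), array([279., 270.]), array([209., 272.]), array([351., 267.])]
```

View pics/c9.png

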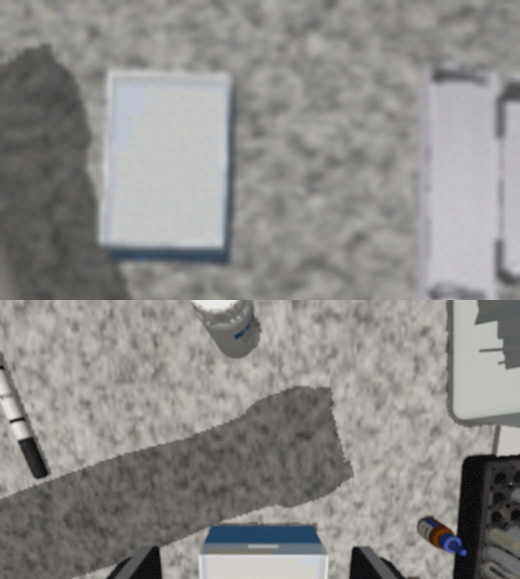

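```bash
python3 - <<'E'
from h import *
t=load('t9');w=load('w9');q=lambda x,y:(200+x/4-.4,160+y/4-.4)
tc=np.array([589,-225.5]);a=-1.61;R=np.array([[np.cos(a),-np.sin(a)],[np.sin(a),np.cos(a)]])
P=np.array([onz(t,*q(*p),78)[:2] for p in((107,72),(232,75),(226,248),(100,245))])
print(P.round(1).tolist(),P.mean(0),'tray',R.T@(P.mean(0)-tc))
Q=np.array([onz(w,*p,76)[:2] for p in((217.5,274),(351,274))]);print(Q,[R.T@(x-tc) for x in Q])
# plate corners in same top view: at z=2
S=np.array([onz(t,*q(*p),2)[:2] for p in((428,68),(423,296))]);print(S,S.mean(0),R.T@(S.mean(0)-tc))
d=P[0]-P[3];print(np.arctan2(d[1],d[0]),np.arctan2(*(P[1]-P[2])[::-1]))
E
```

```text
[[661.7, 124.9], [658.0, 40.7], [540.4, 45.1], [543.8, 128.2]] [600.95078195  84.71772893] tray [-3.10447763e+02 -2.16960052e-01]
[[547.6971935  125.19079223]
 [660.39919647 120.8933148 ]] [array([-348.80252651,  -55.01591662]), array([-348.92555192,   57.76792375])]
[[681.79579909 -95.90218958]
 [516.45888524 -87.61647021]] [599.12734216 -91.75932989] [-134.0348357     4.87777808]
-0.02788845647786879 -0.03797109452613385
```

The box is now squared on the tray's axis, at tray y ≈ 0 to 1 mm, yaw within 0.5°. Pushing it in from behind with the open fingers as two contact points.

```bash
python3 -m inch '[{"dx":0.35,"dy":0,"dz":-3,"rx":0,"ry":0,"rz":-0.005},{"dx":0,"dy":0,"dz":-4,"rx":0,"ry":0,"rz":0},{"dx":0,"dy":0,"dz":-4,"rx":0,"ry":0,"rz":0},{"dx":0,"dy":0,"dz":-3.8,"rx":0,"ry":0,"rz":0},{"dx":0,"dy":0,"dz":-2,"rx":0,"ry":0,"rz":0},{"dx":0,"dy":0,"dz":-1,"rx":0,"ry":0,"rz":0},{"dx":0,"dy":0,"dz":0,"rx":0,"ry":0,"rz":0},{"dx":0,"dy":-1.5,"dz":0,"rx":0,"ry":0,"rz":0},{"dx":0,"dy":-1.5,"dz":0,"rx":0,"ry":0,"rz":0},{"dx":0,"dy":-0.8,"dz":0,"rx":0,"ry":0,"rz":0}]'
python3 -m inch '[{"dx":0,"dy":-0.8,"dz":0,"rx":0,"ry":0,"rz":0},{"dx":-0.05,"dy":-1.2,"dz":0,"rx":0,"ry":0,"rz":0},{"dx":-0.05,"dy":-1.2,"dz":0,"rx":0,"ry":0,"rz":0},{"dx":-0.05,"dy":-1.2,"dz":0,"rx":0,"ry":0,"rz":0},{"dx":-0.05,"dy":-1.2,"dz":0,"rx":0,"ry":0,"rz":0},{"dx":-0.05,"dy":-1.2,"dz":0,"rx":0,"ry":0,"rz":0},{"dx":-0.05,"dy":-1.2,"dz":0,"rx":0,"ry":0,"rz":0},{"dx":-0.05,"dy":-1.2,"dz":0,"rx":0,"ry":0,"rz":0},{"dx":-0.05,"dy":-1.2,"dz":0,"rx":0,"ry":0,"rz":0},{"dx":0,"dy":-0.6,"dz":0,"rx":0,"ry":0,"rz":0}]'
```

```text
clock: 18.9
position: [603.5, 144.2, 33.9]
orientation: [-3.141, -0.002, -0.045]
ft_force: [-0.5, -0.5, 0.7]
finger_gap: 85.7
clock: 19.9
position: [598.8, 34.5, 32.4]
orientation: [3.141, 0.0, -0.045]
ft_force: [-0.1, 2.1, 1.0]
finger_gap: 85.0
```

```bash
python3 -m inch '[{"dx":-0.05,"dy":-1,"dz":0,"rx":0,"ry":0,"rz":0},{"dx":-0.05,"dy":-1.1,"dz":0,"rx":0,"ry":0,"rz":0},{"dx":-0.05,"dy":-1.1,"dz":0,"rx":0,"ry":0,"rz":0},{"dx":-0.05,"dy":-1.1,"dz":0,"rx":0,"ry":0,"rz":0},{"dx":-0.05,"dy":-1.1,"dz":0,"rx":0,"ry":0,"rz":0},{"dx":-0.05,"dy":-1.1,"dz":0,"rx":0,"ry":0,"rz":0},{"dx":-0.05,"dy":-0.8,"dz":0,"rx":0,"ry":0,"rz":0},{"dx":0,"dy":0,"dz":0,"rx":0,"ry":0,"rz":0}]'
python3 - <<'E'
from h import *
w=snap('wrist','w10');s=snap('scene','s10');print(r.get_obs()['position'])
for n,c in(('scene',s),):
  print([np.round(proj(c,p)) for p in((535,-40,78),(535,-120,78),(655,-40,78))])
a=s['frame'][140:290,210:380,::-1]
cv2.imwrite('pics/c10.png',np.vstack([cv2.resize(a,(400,353),interpolation=cv2.INTER_CUBIC),cv2.resize(w['frame'][180:,:,::-1],(400,171))]))
E
```

```text
clock: 20.7
position: [595.1, -38.7, 32.1]
orientation: [3.141, 0.001, -0.046]
ft_force: [-0.1, 0.6, 0.0]
finger_gap: 85.5
[595.19440306 -37.70021416  32.13996093]
[array([288., 207.]), array([304., 192.]), array([254., 190.])]
```

```bash
python3 -m inch '[{"dx":-0.04,"dy":-0.8,"dz":0,"rx":0,"ry":0,"rz":0},{"dx":-0.04,"dy":-0.8,"dz":0,"rx":0,"ry":0,"rz":0},{"dx":-0.04,"dy":-0.8,"dz":0,"rx":0,"ry":0,"rz":0},{"dx":-0.04,"dy":-0.8,"dz":0,"rx":0,"ry":0,"rz":0}]'
python3 -m inch '[{"dx":-0.04,"dy":-0.8,"dz":0,"rx":0,"ry":0,"rz":0},{"dx":-0.04,"dy":-0.8,"dz":0,"rx":0,"ry":0,"rz":0},{"dx":-0.04,"dy":-0.8,"dz":0,"rx":0,"ry":0,"rz":0},{"dx":0,"dy":0,"dz":0,"rx":0,"ry":0,"rz":0}]'
```

```text
clock: 21.2
position: [593.8, -69.9, 32.4]
orientation: [-3.142, -0.0, -0.044]
ft_force: [0.4, 1.6, 0.2]
finger_gap: 85.1
clock: 21.6
position: [592.5, -94.3, 32.3]
orientation: [3.141, 0.0, -0.045]
ft_force: [-0.3, -0.4, -0.1]
finger_gap: 85.7
```

```bash
python3 -m inch '[{"dx":-0.03,"dy":-0.8,"dz":0,"rx":0,"ry":0,"rz":0},{"dx":-0.03,"dy":-0.8,"dz":0,"rx":0,"ry":0,"rz":0},{"dx":-0.03,"dy":-0.8,"dz":0,"rx":0,"ry":0,"rz":0},{"dx":-0.03,"dy":-0.8,"dz":0,"rx":0,"ry":0,"rz":0},{"dx":0,"dy":-0.4,"dz":0,"rx":0,"ry":0,"rz":0}]'
python3 -m inch '[{"dx":-0.02,"dy":-0.4,"dz":0,"rx":0,"ry":0,"rz":0},{"dx":0,"dy":-0.4,"dz":0,"rx":0,"ry":0,"rz":0},{"dx":0,"dy":0,"dz":0,"rx":0,"ry":0,"rz":0}]'
```

```text
clock: 22.1
position: [591.3, -130.1, 32.4]
orientation: [3.141, 0.0, -0.045]
ft_force: [0.1, 1.5, 0.0]
finger_gap: 85.5
clock: 22.4
position: [591.2, -137.7, 32.3]
orientation: [3.141, 0.0, -0.044]
ft_force: [-0.0, 1.0, 0.6]
finger_gap: 85.3
```

```bash
python3 -m inch '[{"dx":0,"dy":-0.2,"dz":0,"rx":0,"ry":0,"rz":0},{"dx":0,"dy":0,"dz":0,"rx":0,"ry":0,"rz":0}]'
python3 -m inch '[{"dx":0,"dy":-0.2,"dz":0,"rx":0,"ry":0,"rz":0},{"dx":0,"dy":0,"dz":0,"rx":0,"ry":0,"rz":0}]'
```

```text
clock: 22.6
position: [591.2, -138.9, 32.4]
orientation: [-3.141, 0.0, -0.044]
ft_force: [-0.2, 3.9, -0.1]
finger_gap: 85.5
clock: 22.8
position: [591.4, -139.6, 32.8]
orientation: [-3.139, -0.0, -0.042]
ft_force: [-1.0, 10.9, 3.7]
finger_gap: 85.3
```

The box is home: 11 N at the stop, TCP within about 2 mm of the planned end. Now backing off to close the front via the near grip.

```bash
python3 -m inch '[{"dx":0,"dy":1,"dz":0,"rx":0,"ry":0,"rz":0},{"dx":0,"dy":2.5,"dz":0,"rx":0,"ry":0,"rz":0},{"dx":0,"dy":3,"dz":3,"rx":0,"ry":0,"rz":0},{"dx":-1,"dy":0,"dz":4,"rx":0,"ry":0,"rz":0},{"dx":-3,"dy":0,"dz":2,"rx":0,"ry":0,"rz":0},{"dx":-3.8,"dy":0,"dz":0,"rx":0,"ry":0,"rz":0}]' 0
python3 -m inch '[{"dx":0,"dy":0,"dz":0,"rx":0,"ry":0,"rz":0},{"dx":0,"dy":0,"dz":0,"rx":0,"ry":0,"rz":0},{"dx":0,"dy":0,"dz":0,"rx":0,"ry":0,"rz":0}]'
python3 - <<'E'
from h import *
t=snap('top','t11');w=snap('wrist','w11')
tc=np.array([589,-225.5]);a=-1.613;R=np.array([[np.cos(a),-np.sin(a)],[np.sin(a),np.cos(a)]])
for p in((-123.5,-79,36),(-136.5,-86,2),(-34,0,78)):
    P=[*(R@p[:2]+tc),p[2]];print(np.round(P,1),np.round(proj(t,P)),np.round(proj(w,P)))
E
```

```text
clock: 23.4
position: [514.5, -76.0, 125.6]
orientation: [3.14, -0.005, -0.043]
ft_force: [0.1, -0.5, 0.1]
finger_gap: 0.1
clock: 23.7
position: [513.8, -76.2, 122.3]
orientation: [3.141, -0.0, -0.044]
ft_force: [0.0, -0.3, 0.2]
finger_gap: -0.0
[515.3 -98.8  36. ] [310. 232.] [278. 254.]
[508.8 -85.5   2. ] [305. 236.] [269. 221.]
[ 590.4 -191.5   78. ] [345. 201.] [402. 409.]
```

```bash
python3 -m inch '[{"dx":-0.1,"dy":0.4,"dz":-3,"rx":0,"ry":0,"rz":0},{"dx":0,"dy":0,"dz":-3,"rx":0,"ry":0,"rz":0},{"dx":0,"dy":0,"dz":-2,"rx":0,"ry":0,"rz":0},{"dx":0,"dy":0,"dz":-0.5,"rx":0,"ry":0,"rz":0},{"dx":0,"dy":0,"dz":0,"rx":0,"ry":0,"rz":0}]'
python3 -m inch '[{"dx":0,"dy":-0.7,"dz":0,"rx":0,"ry":0,"rz":0},{"dx":0,"dy":-0.6,"dz":0,"rx":0,"ry":0,"rz":0},{"dx":0,"dy":-0.4,"dz":0.5,"rx":0,"ry":0,"rz":0},{"dx":0,"dy":-0.4,"dz":0.6,"rx":0,"ry":0,"rz":0},{"dx":0,"dy":-0.5,"dz":0.5,"rx":0,"ry":0,"rz":0},{"dx":0,"dy":-0.6,"dz":0.4,"rx":0,"ry":0,"rz":0},{"dx":0,"dy":-0.6,"dz":0.3,"rx":0,"ry":0,"rz":0},{"dx":0,"dy":-0.7,"dz":0.3,"rx":0,"ry":0,"rz":0},{"dx":0,"dy":-0.4,"dz":0.2,"rx":0,"ry":0,"rz":0},{"dx":0,"dy":0,"dz":0,"rx":0,"ry":0,"rz":0}]'
python3 - <<'E'
from h import *
s=snap('scene','s12');t=snap('top','t12')
E
```

```text
clock: 24.3
position: [512.1, -72.2, 36.7]
orientation: [-3.142, 0.002, -0.044]
ft_force: [-0.3, -0.3, -0.0]
finger_gap: -0.2
clock: 25.3
position: [512.8, -122.1, 66.7]
orientation: [3.141, -0.002, -0.045]
ft_force: [-1.0, -0.1, 4.9]
finger_gap: -0.0
```

```bash
python3 -m inch '[{"dx":0,"dy":0.5,"dz":1,"rx":0,"ry":0,"rz":0},{"dx":0,"dy":2,"dz":3,"rx":0,"ry":0,"rz":0},{"dx":0,"dy":4,"dz":3,"rx":0,"ry":0,"rz":0},{"dx":1,"dy":4,"dz":0,"rx":0,"ry":0,"rz":0},{"dx":4,"dy":1,"dz":0,"rx":0,"ry":0,"rz":0},{"dx":3.2,"dy":0,"dz":0,"rx":0,"ry":0,"rz":0},{"dx":0,"dy":0,"dz":0,"rx":0,"ry":0,"rz":0}]'
python3 - <<'E'
from h import *
s=snap('scene','s13');t=snap('top','t13');w=snap('wrist','w13')
tc=np.array([589,-225.5]);a=-1.613;R=np.array([[np.cos(a),-np.sin(a)],[np.sin(a),np.cos(a)]])
for n,c,c0 in(('scene',s,load('scene0')),('top',t,load('top0'))):
    for y in(-50,0,50):
        for d in(15,35,50):
            P=[*(R@np.array([-78.5-d,y])+tc),2];u,v=np.round(proj(c,P)).astype(int);print(n,y,d,(u,v),c0['frame'][v,u],c['frame'][v,u])
E
```

```text
clock: 26.1
position: [596.7, -5.1, 134.5]
orientation: [3.141, 0.0, -0.043]
ft_force: [-2.0, 0.5, -0.9]
finger_gap: 0.2
scene -50 15 (np.int64(303), np.int64(208)) [142 141 147] [67 66 65]
scene -50 35 (np.int64(299), np.int64(211)) [143 140 149] [56 54 53]
scene -50 50 (np.int64(296), np.int64(214)) [140 140 145] [128 126 123]
scene 0 15 (np.int64(290), np.int64(201)) [145 142 149] [79 77 76]
scene 0 35 (np.int64(286), np.int64(204)) [148 144 151] [66 67 67]
scene 0 50 (np.int64(283), np.int64(207)) [145 142 149] [132 132 127]
scene 50 15 (np.int64(277), np.int64(194)) [141 140 146] [66 66 65]
scene 50 35 (np.int64(273), np.int64(197)) [145 142 148] [64 64 63]
scene 50 50 (np.int64(270), np.int64(200)) [146 143 150] [123 119 119]
top -50 15 (np.int64(320), np.int64(224)) [208 205 213] [130 127 131]
top -50 35 (np.int64(313), np.int64(224)) [209 207 214] [138 136 138]
top -50 50 (np.int64(308), np.int64(224)) [208 204 211] [151 149 142]
top 0 15 (np.int64(320), np.int64(207)) [204 202 209] [132 131 134]
top 0 35 (np.int64(313), np.int64(206)) [206 204 210] [142 141 145]
top 0 50 (np.int64(308), np.int64(206)) [205 203 210] [148 147 143]
top 50 15 (np.int64(320), np.int64(189)) [196 193 199] [129 126 130]
top 50 35 (np.int64(313), np.int64(189)) [198 196 202] [131 130 132]
top 50 50 (np.int64(308), np.int64(189)) [199 197 202] [138 137 133]
```

The plate has lifted: bench now shows where it lay. Next I push its outer face home at mid-width.

```bash
python3 -m inch '[{"dx":0,"dy":-2,"dz":-4,"rx":0,"ry":0,"rz":0},{"dx":-0.1,"dy":-1.5,"dz":-4,"rx":0,"ry":0,"rz":0},{"dx":-0.1,"dy":-1,"dz":-2,"rx":0,"ry":0,"rz":0},{"dx":0,"dy":-1,"dz":0,"rx":0,"ry":0,"rz":0},{"dx":0,"dy":-1,"dz":0,"rx":0,"ry":0,"rz":0},{"dx":0,"dy":-1,"dz":0,"rx":0,"ry":0,"rz":0},{"dx":0,"dy":-1,"dz":0,"rx":0,"ry":0,"rz":0},{"dx":0,"dy":-1,"dz":0,"rx":0,"ry":0,"rz":0},{"dx":0,"dy":-1,"dz":0,"rx":0,"ry":0,"rz":0},{"dx":0,"dy":0,"dz":0,"rx":0,"ry":0,"rz":0}]'
python3 -m inch '[{"dx":0,"dy":-0.6,"dz":0,"rx":0,"ry":0,"rz":0},{"dx":0,"dy":-0.6,"dz":0,"rx":0,"ry":0,"rz":0},{"dx":0,"dy":0,"dz":0,"rx":0,"ry":0,"rz":0}]'
```

```text
clock: 27.25
position: [592.3, -112.5, 35.7]
orientation: [3.141, -0.0, -0.045]
ft_force: [-0.2, 0.7, -0.0]
finger_gap: 0.0
clock: 27.55
position: [592.1, -123.8, 35.3]
orientation: [3.141, 0.0, -0.044]
ft_force: [-0.5, -0.5, -0.4]
finger_gap: 0.3
```

```bash
python3 -m inch '[{"dx":0,"dy":-0.5,"dz":0,"rx":0,"ry":0,"rz":0},{"dx":0,"dy":-0.3,"dz":0,"rx":0,"ry":0,"rz":0},{"dx":0,"dy":0,"dz":0,"rx":0,"ry":0,"rz":0}]'
python3 -m inch '[{"dx":0,"dy":-0.2,"dz":0,"rx":0,"ry":0,"rz":0},{"dx":0,"dy":0,"dz":0,"rx":0,"ry":0,"rz":0}]'
```

```text
clock: 27.85
position: [592.2, -131.6, 35.4]
orientation: [3.141, 0.0, -0.044]
ft_force: [-0.8, 0.5, -0.1]
finger_gap: 0.3
clock: 28.05
position: [592.2, -133.3, 35.4]
orientation: [3.142, 0.0, -0.044]
ft_force: [0.3, 0.6, -0.4]
finger_gap: 0.2
```

```bash
python3 -m inch '[{"dx":0,"dy":-0.2,"dz":0,"rx":0,"ry":0,"rz":0},{"dx":0,"dy":0,"dz":0,"rx":0,"ry":0,"rz":0}]'
python3 -m inch '[{"dx":0,"dy":-0.2,"dz":0,"rx":0,"ry":0,"rz":0},{"dx":0,"dy":0,"dz":0,"rx":0,"ry":0,"rz":0}]'
```

```text
clock: 28.25
position: [592.2, -134.0, 35.4]
orientation: [-3.139, 0.0, -0.043]
ft_force: [-1.0, 7.8, 0.8]
finger_gap: 0.2
clock: 28.45
position: [592.1, -134.2, 35.4]
orientation: [-3.136, 0.001, -0.042]
ft_force: [-0.5, 17.2, 1.8]
finger_gap: -0.1
```

```bash
python3 -m inch '[{"dx":0,"dy":1,"dz":0,"rx":0,"ry":0,"rz":0},{"dx":0,"dy":3,"dz":0,"rx":0,"ry":0,"rz":0},{"dx":0,"dy":4,"dz":4,"rx":0,"ry":0,"rz":0},{"dx":0,"dy":4,"dz":4,"rx":0,"ry":0,"rz":0},{"dx":-2,"dy":4,"dz":4,"rx":0,"ry":0,"rz":0},{"dx":-4,"dy":4,"dz":4,"rx":0,"ry":0,"rz":0},{"dx":-4,"dy":4,"dz":4,"rx":0,"ry":0,"rz":0},{"dx":-4,"dy":4,"dz":0,"rx":0,"ry":0,"rz":0},{"dx":-4,"dy":4,"dz":0,"rx":0,"ry":0,"rz":0},{"dx":0,"dy":0,"dz":0,"rx":0,"ry":0,"rz":0}]'
python3 - <<'E'
from h import *
t=snap('top','t14');s=snap('scene','s14')
a=cv2.resize(t['frame'][165:245,295:395,::-1],(500,400),interpolation=cv2.INTER_CUBIC)
b=cv2.resize(s['frame'][140:220,255:350,::-1],(300,253),interpolation=cv2.INTER_CUBIC)
o=np.zeros((400,800,3),np.uint8);o[:,:500]=a;o[:253,500:]=b;cv2.imwrite('pics/c14.png',o)
E
```

```text
clock: 29.45
position: [444.2, 138.2, 198.2]
orientation: [-3.141, -0.001, -0.04]
ft_force: [0.1, -0.1, -0.1]
finger_gap: 0.1
```

View pics/c14.png

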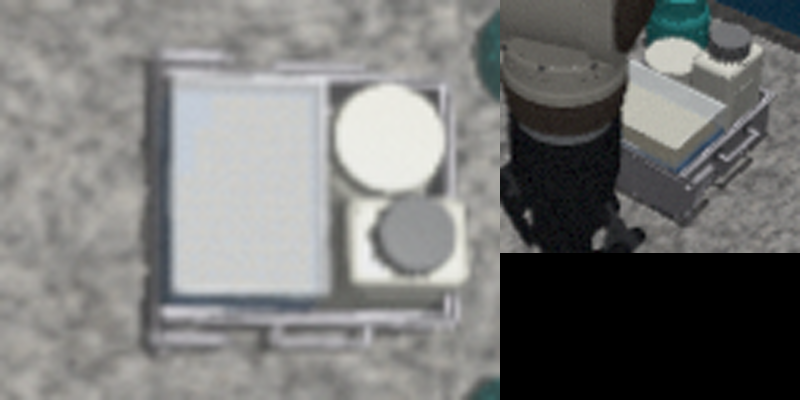

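The front is shut at crop column ~155, with the box crosswise behind it and the jar (390,138) and square bottle (415,238) along the back. A numeric check before handing in.

```bash
python3 - <<'E'
from h import *
t=load('t14');t0=load('top0');q=lambda x,y:(295+x/5-.4,165+y/5-.4)
tc=np.array([589,-225.5]);a=-1.613;R=np.array([[np.cos(a),-np.sin(a)],[np.sin(a),np.cos(a)]])
for n,p,z in(('jar',(390,138),77),('bottle',(415,237),130),('box',(247,189),80),('front edge far',(158,55),60),('front edge near',(153,347),60)): print(n,(R.T@(onz(t,*q(*p),z)[:2]-tc)).round(1))
d=np.abs(t['frame'].astype(int)-t0['frame']).max(2)
for n,(u,v) in dict(round=(143,206),timer=(298,275),tape=(371,281),marker=(181,296),dA=(232,138),dB=(258,141)).items():
    print(n,np.median(d[v-8:v+9,u-8:u+9]),d[v-8:v+9,u-8:u+9].max())
r.sign_off()
E
```

```text
jar [40.3 27.4]
bottle [ 40.3 -36.6]
box [-37.3  -3.1]
front edge far [-82.7  75.1]
front edge near [-84.8 -85.9]
round 51.0 121
timer 5.0 10
tape 5.0 10
marker 53.0 134
dA 4.0 10
dB 4.0 12
the job is handed in; nothing more can be done
```

I handed in the job at about 29.5 s of the 72 s allowed; it reports no verdict.

**What I did:**
- **Jar:** gripped it by the cap and moved it to the far back corner of the tray.
- **Square bottle:** stood it beside the jar.
- **Tip box:** squared it up with a sideways push and slid it in until it stopped at 11 N.
- **Drop front:** raised it by the near grip and pressed it home to a hard stop at 17 N.

**Last checks (top and scene pictures):**

| Item | Tray x (mm) | Tray y (mm) | Allowed x | Allowed y |
|---|---|---|---|---|
| Jar | 40 | 27 | 25 to 47 | -32 to 32 |
| Square bottle | 40 | -37 | 25 to 49 | -42 to 42 |
| Tip box | -37 | -3 | -40 to -20 | -8 to 8 |

- All three stand upright, and the arm was clear of everything. I did not measure their heights or angles.
- The x values read about 3 mm towards the front compared with what the contacts showed: the box's stop put it at about -33 mm, and the jar touched the back wall on placing. I put that down to tray-pose and camera error.
- The drop front looks shut. I did not measure its angle; the evidence is the hard stop and the pictures.
- The timer, tape and droppers showed no change in the top view.
- The check did not confirm the round bottle and the marker. Their patches in the top view had changed, probably because the parked arm or its shadow covered them. I never touched either one, but I did not look again from a clear pose.

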